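# Pack seven culture dishes into the round rack

## Robot

A 6-joint arm with a two-finger parallel gripper is mounted at the origin on a cart in front of the work surface, level with it; the furniture and walls round the work are solid. World frame = base frame: x ahead of the robot, y to its left, z up, the work surface at z = 0. Lengths are in mm, angles in rad, forces in N, time in s.
With the tool pointing down it reaches from about 350 to 775 mm from the base axis. Payload 7.3 kg.
Tool frame: the origin (TCP) lies between the finger pads; the fingertips stand 14 mm ahead of it and the grasp point (between the pads) lies 5 mm behind it; y points along the fingers, z is the direction in which the jaws open and shut, and the axes are right-handed (so a half turn about y gives the same grasp; the last joint's range is limited). The gripper opens to 92 mm and grips with 3 to 60 N. Pads are 19 mm wide; open, the fingers measure 130 mm over their backs; the gripper's body (75 mm by 190 mm) begins 47 mm behind the grasp point.
Start: joints at [-1.291, 0.342, 1.524, -0, 1.275, -0.146], TCP at [216.874, -478.131, 240.741] pointing down, gripper open.
Joint ranges: [-2.53, 2.53], [-0.77, 2.02], [0.04, 2.7], [-1, 4.14], [0.28, 2.66], [-3.11, 3.11]. Speed limits (rad/s): [2.57, 2.57, 3.14, 3.14, 3.14, 3.14].

## Interface

Orientations are given as [roll, pitch, yaw] about the fixed x, y, z axes, in that order (R = Rz(yaw) Ry(pitch) Rx(roll)).
In Python, from plant import bot, vision, order gives the robot as it stands.
- The arm moves only by the tool apply_moves, never from a script. Its argument "rows" is a list of rows, each a list of 3 entries, a list of its own where there are three numbers: the shift along the tool's x, y, z in cm, then the turn about the tool's y in rad, then the finger opening in cm, from 0 to 9.18. A call has 1 to 5 rows; each row is the pose to reach, as a shift and turn from the pose measured when the call began, along the tool's axes at that moment; what a row does not reach only later rows make up. A row lasts 1/8 s, in which the tool goes at most 62.5 mm and 10.7 degrees, less where a joint would pass 70% of its speed; a pose out of reach is approached as far as the arm can. A call with a gripper value outside its range is refused whole. The fingers move at their own pace and stop on an object; the grip force is fixed at half the most. Time passes only in rows, so rows that repeat a pose let the fingers close. It gives the time, the measured TCP pose, the force and the opening at its end, in the units of the state.
- bot.get_obs(): the state, without advancing time (a new reading comes with each control period).
- vision.capture(name): name is "side" or "top" or "wrist"; returns the picture (420x560x3 uint8, red, green, blue); there is no depth.
- vision.camera_info(name): a dict with "mtx" (3x3 intrinsics, pixels), "rvec" (rotation vector, rad) and "tvec" (3), from world to camera coordinates, as OpenCV has them. Camera axes: x right, y down, z forward; pixel columns grow to the right and rows downward; lengths in mm; the calibration is good to about 2 mm. The wrist camera is an equidistant fisheye: a pixel r from the principal point sees the ray r / f radians off the axis. A picture is of the moment at which its call begins: read the wrist's pose just before it. camera_info takes no time and is no camera call; for the wrist camera it gives the pose at the moment of the call.
- order.close_job(): hands the job in, once; it reports no verdict.
The state is a dict: "time": time; "joint_positions": joint angles; "dq": joint speeds; "tau": joint torques, N m; "tool_pos": TCP position; "tcp_rot": TCP orientation; "contact_force": force on the tool from outside, world axes, zero at the start; "moment": the same for the moment, N m; "grip_width": finger opening in mm.
Only numpy, scipy, OpenCV 4.12 (cv2) and the standard library are available. Lean on these libraries where they do the work, as an engineer would, in place of code of your own. Each camera call takes 0.05 s, during which the arm holds its last target.

## Task

Fill the round rack so that its seven dishes lie in a flower pattern: slide the loose dish with the red dot to the middle first, then slide the two loose dishes with blue dots into the two gaps left in the outer circle. Then turn the blue shutter by its black pin until the mouth of the rack is fully shut. Slide the dishes along the board without lifting them, and leave the things round about where they are.

Things in the scene. Friction and masses are not known exactly. Their poses are not given: they have to be found in the camera images.
- rack: Fixed grey board 370 x 231 mm, top face 10 mm above the bench, carrying a round rack. Origin: under the board, midway along its length, 106 mm from its -y edge; x runs from the free apron through the mouth into the rack, z up. The rack is a low aluminium ring wall round the point x = 70 mm, y = 0: inner radius 94.5 mm, 5 mm thick, top 14 mm above the board. Its floor is the same flat board as the apron, without a sill.
- middle (a point): Centre of the ring on the board's top face (printed red point); axes as the rack's. The red-dotted dish belongs here. Six printed grey spots 62.5 mm from it, at 30, 90, 150, 210, 270 and 330 degrees from the rack's x axis, mark the outer places.
- shutter (a joint): Angle of the blue curved shutter (rad): 0 = mouth shut (end stop), 1.65 or more = mouth clear. Turns about the upright axis through the ring's middle, outside the ring wall (inner radius 101 mm, 4 mm thick, top 14.5 mm above the board); grows clockwise seen from above. Light friction (0.3 N at the pin), stays where left. A dish reaching beyond 101 mm from the middle blocks it.
- shutter_pin (a point): Centre of the top of the shutter's black upright pin: 12 mm diameter, top 38.5 mm above the board, 103 mm from the ring's axis, near the middle of the shutter's length. Round the ring's middle it stands at 190 degrees (counter-clockwise from the rack's x axis) when shut, and at 190 degrees minus q at shutter value q.
- dish_red: Loose clear round dish with a red 22 mm dot on its lid, on the apron. All dishes: closed and solid, 61 mm diameter, 13 mm high at the rim (15 mm over all), about 30 g, origin at the centre of the underside.
- dish_blue1: Loose clear round dish with a blue dot on its lid, on the apron; belongs in either outer gap.
- dish_blue2: Loose clear round dish with a blue dot on its lid, on the apron; belongs in the other outer gap.
- dish_in1: Dish with a white dot, already in the rack at 270 degrees (all the dishes in the rack are loose too).
- dish_in2: Dish with a white dot, already in the rack at 330 degrees.
- dish_in3: Dish with a white dot, already in the rack at 30 degrees.
- dish_in4: Dish with a white dot, already in the rack at 90 degrees.
- flask: Conical glass flask, 66 mm diameter, 105 mm high, loose bystander; origin under its centre.
- pen: Blue and white pen, 152 mm long, loose bystander; origin under its centre.
- mouth (a point): Middle of the line between the two edges of the mouth, on the board's top face: the ring wall is missing for 46 degrees either side of the ring's -x direction, leaving an opening 136 mm wide (along the rack's y).
- gap_a (a point): Centre of the empty outer place at 150 degrees, just inside the mouth (rack frame x = 16 mm, y = +31 mm), on the board's top face.
- gap_b (a point): Centre of the empty outer place at 210 degrees, just inside the mouth (rack frame x = 16 mm, y = -31 mm), on the board's top face.
- timer: White lab timer, 42 x 62 x 62 mm, loose bystander; origin under its centre.
Not all that is in view belongs to the job. Leave any orange or purple look-alike of the dish_blue2 alone. What is shaped like the dish_red but yellow is not meant.

How it is judged:
By the outcome, as a careful person would: the job done as asked, in the order asked, and still so for the second after the job is handed in, with the robot touching nothing.
It also fails if it takes over 70 s, if anything falls off the work surface, if the arm or the gripper's body presses on something with over 40 N, if the wrist force passes 120 N, or if a joint passes its speed limit or range.

## Working session

There is one attempt and no reset: what is moved stays moved. The work goes in short steps, Python scripts to look and compute and a tool call to move; the robot and the scene stay as the last step left them, time stands still between calls to the robot, and variables do not carry over. Pictures are saved under pics/ and viewed, and the job is handed in when it is done.

Besides the shell and the picture viewer there is one more tool, called after "Emit:" as name(argument=value, ...), one argument or row to a line, values as JSON. apply_moves: Moves the arm, as the interface text tells. Its arguments: {"type":"object","properties":{"rows":{"type":"array","items":{"type":"array"}}},"required":["rows"]}

```bash
ls; mkdir -p pics
python3 - <<'E'
from plant import bot, vision, order
import cv2
print(bot.get_obs())
for n in ("top","side"):
    im=vision.capture(n); cv2.imwrite(f"pics/{n}0.png",im[:,:,::-1]); print(vision.camera_info(n))
print(vision.camera_info("wrist"))
E
```

```text
pics
{'time': 0.0, 'joint_positions': array([-1.29096888e+00,  3.42776054e-01,  1.52502186e+00,  2.31672827e-05,
        1.27539546e+00, -1.46004625e-01]), 'dq': array([ 0.00063092, -0.00010638, -0.00046817, -0.00054756, -0.00011785,
        0.00049612]), 'tau': array([ 1.03308135e-03, -4.31243491e+01, -2.44219673e+01,  7.16590066e-02,
        5.57850022e-02, -1.21453668e-04]), 'tool_pos': array([ 216.78295598, -477.72953958,  240.01557706]), 'tcp_rot': array([-1.57237680e+00,  2.54801264e-04, -2.71576754e+00]), 'contact_force': array([-0.08271668, -0.203611  , -0.29571922]), 'moment': array([-0.02388663,  0.04373517, -0.01478346]), 'grip_width': 91.71720329583043}
{'mtx': array([[538.62045374,   0.        , 286.08328246],
       [  0.        , 538.62045374, 205.03287778],
       [  0.        ,   0.        ,   1.        ]]), 'rvec': array([ 2.17153061, -2.17483524,  0.11395937]), 'tvec': array([  49.84387372,  635.91914336, 1643.25317808])}
{'mtx': array([[406.7064072 ,   0.        , 273.67733422],
       [  0.        , 406.7064072 , 209.56598606],
       [  0.        ,   0.        ,   1.        ]]), 'rvec': array([ 0.08052099, -2.63806594,  1.64412069]), 'tvec': array([ 625.80112576,   57.4156119 , 1579.36369742])}
{'mtx': array([[325.1922621 ,   0.        , 280.01355839],
       [  0.        , 325.1922621 , 204.50816841],
       [  0.        ,   0.        ,   1.        ]]), 'rvec': array([-2.41527961,  1.55452921,  0.24558922]), 'tvec': array([-525.36269392,  -38.2112791 ,  391.72449215])}
```

View pics/top0.png

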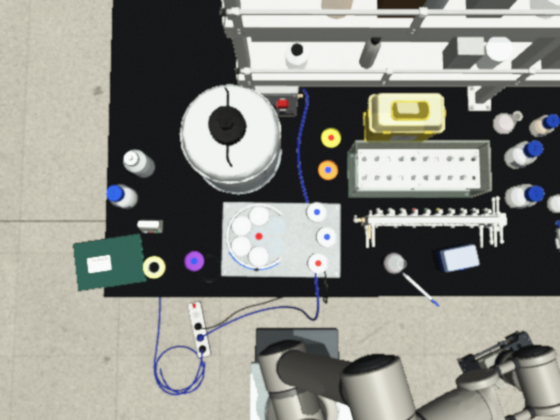

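View pics/side0.png

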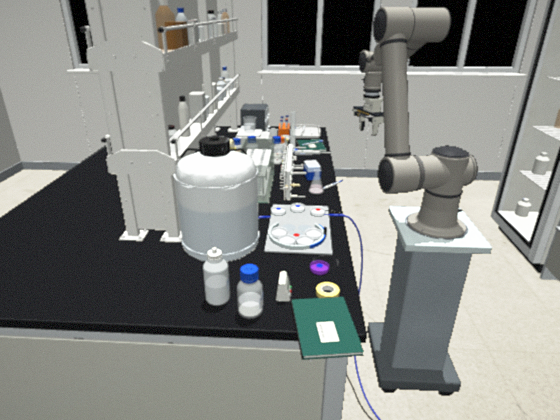

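```bash
cat > h.py <<'E'
import numpy as np, cv2
from plant import bot, vision, order
def ray(name,uv,info=None):
    i=info or vision.camera_info(name); K=i["mtx"]; R,_=cv2.Rodrigues(np.array(i["rvec"],float)); t=np.array(i["tvec"],float).ravel()
    x=(uv[0]-K[0,2])/K[0,0]; y=(uv[1]-K[1,2])/K[1,1]
    if name=="wrist":
        r=np.hypot(x,y); d=np.array([np.sin(r)*x/max(r,1e-9),np.sin(r)*y/max(r,1e-9),np.cos(r)])
    else: d=np.array([x,y,1.])
    return -R.T@t, R.T@d
def onplane(name,uv,z,info=None):
    c,d=ray(name,uv,info); return c+d*(z-c[2])/d[2]
def proj(name,p,info=None):
    i=info or vision.camera_info(name); K=i["mtx"]; R,_=cv2.Rodrigues(np.array(i["rvec"],float)); t=np.array(i["tvec"],float).ravel()
    q=R@np.asarray(p,float)+t
    if name=="wrist":
        th=np.arctan2(np.hypot(q[0],q[1]),q[2]); n=np.hypot(q[0],q[1]); x,y=th*q[0]/n,th*q[1]/n
    else: x,y=q[0]/q[2],q[1]/q[2]
    return np.array([K[0,0]*x+K[0,2],K[1,1]*y+K[1,2]])
E
python3 - <<'E'
from h import *
im=cv2.imread("pics/top0.png")
cv2.imwrite("pics/top0z.png",cv2.resize(im[185:315,170:365],None,fx=4,fy=4,interpolation=cv2.INTER_CUBIC))
c,_=ray("top",(280,210)); print(c)
for uv in [(222,203),(340,203),(222,277),(340,277)]: print(uv,onplane("top",uv,10))
i=vision.camera_info("wrist"); R,_=cv2.Rodrigues(i["rvec"]); print(-R.T@i["tvec"], R)
E
```

```text
[ 470.19530703   58.40011637 1697.84109255]
(222, 203) [644.80820772 250.49654221  10.        ]
(340, 203) [ 644.35345157 -121.21050864   10.        ]
(222, 277) [413.75340339 248.19126619  10.        ]
(340, 277) [ 413.02670734 -118.5010609    10.        ]
[ 293.34578534 -444.74515517  383.4894222 ] [[ 0.41383924 -0.9103469  -0.00236689]
 [-0.86674107 -0.39480864  0.30477213]
 [-0.27838283 -0.12407519 -0.95242236]]
```

View pics/top0z.png

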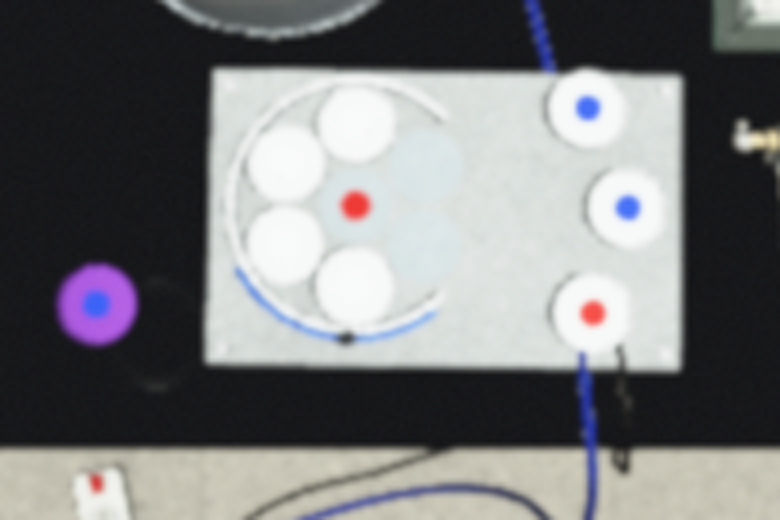

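```bash
cat >> h.py <<'E'
def blobs(im,kind,lo=8,hi=4000,roi=None):
    hsv=cv2.cvtColor(im,cv2.COLOR_RGB2HSV); h,s,v=[hsv[:,:,k].astype(int) for k in range(3)]
    if kind=="red": m=((h<8)|(h>172))&(s>110)&(v>120)
    if kind=="blue": m=(h>100)&(h<128)&(s>110)&(v>120)
    if kind=="white": m=(v>225)&(s<20)
    if kind=="black": m=(v<70)
    m=m.astype(np.uint8)
    if roi: k=np.zeros_like(m); k[roi[1]:roi[3],roi[0]:roi[2]]=1; m*=k
    n,l,st,c=cv2.connectedComponentsWithStats(m)
    return [(c[i].round(2),int(st[i,4]),tuple(int(a) for a in st[i,:4])) for i in range(1,n) if lo<=st[i,4]<=hi],l
E
python3 - <<'E'
from h import *
im=cv2.imread("pics/top0.png")[:,:,::-1].copy(); sd=cv2.imread("pics/side0.png")[:,:,::-1].copy()
for k,roi in (("red",(215,195,345,280)),("blue",(215,195,345,280)),("black",(245,255,275,275))):
    for c,a,b in blobs(im,k,5,roi=roi)[0]: print("top",k,c,a,b,onplane("top",c,25)[:2].round(1),onplane("top",c,10)[:2].round(1))
roi=(255,195,335,255)
for k in ("red","blue","black"):
    for c,a,b in blobs(sd,k,2,roi=roi)[0]: print("side",k,c,a,b,onplane("side",c,25)[:2].round(1),onplane("side",c,10)[:2].round(1))
# board outline in top
g=cv2.cvtColor(im,cv2.COLOR_RGB2GRAY); m=(g>130).astype(np.uint8); m[:198]=0;m[282:]=0;m[:,:212]=0;m[:,352:]=0
m=cv2.morphologyEx(m,cv2.MORPH_OPEN,np.ones((5,5)))
cs,_=cv2.findContours(m,0,2); c=max(cs,key=cv2.contourArea); r=cv2.minAreaRect(c); print(r)
P=[onplane("top",p,10) for p in cv2.boxPoints(r)]; print(np.round(P,1))
cv2.imwrite("pics/side0z.png",cv2.resize(sd[190:280,230:370],None,fx=5,fy=5,interpolation=cv2.INTER_CUBIC)[:,:,::-1])
E
```

```text
top red [258.38 235.85] 34 (256, 233, 6, 7) [540.7 135. ] [541.3 135.7]
top red [317.91 262.91] 22 (316, 261, 5, 5) [456.8 -49.2] [456.7 -50.1]
top blue [306.2  198.35] 20 (304, 195, 5, 8) [657.5 -14.1] [659.2 -14.7]
top blue [316.5 211.5] 24 (314, 209, 6, 6) [616.2 -46. ] [617.6 -46.9]
top blue [326.5 236.5] 24 (324, 234, 6, 6) [538.3 -76.5] [538.9 -77.7]
top blue [315.78 277.89] 9 (315, 276, 3, 4) [411.  -42.2] [410.4 -43.1]
side red [317.5 209. ] 4 (316, 209, 4, 1) [453. -57.] [451.2 -87.8]
side red [296.  234.5] 10 (294, 234, 5, 2) [537.3 156.6] [537.2 130.2]
side blue [297.5  205.33] 6 (296, 205, 4, 2) [533.9 -86.5] [ 533.8 -117.9]
side blue [278. 208.] 3 (277, 208, 3, 1) [612.8 -56.4] [614.3 -87.3]
side blue [331.73 214.45] 11 (329, 214, 6, 2) [398.8 -11.4] [395.9 -41.3]
side blue [264.45 216.55] 20 (259, 216, 11, 2) [661.6  22.9] [664.1  -6.3]
side blue [323.  227.5] 2 (323, 227, 1, 2) [438.2  98.2] [436.1  70.6]
side blue [317.64 242.27] 44 (310, 234, 16, 14) [461.8 206.4] [460.2 181. ]
side black [298.89 201.93] 681 (259, 195, 76, 20) [ 528.4 -119.9] [ 528.2 -152.1]
side black [332.66 232.25] 128 (330, 217, 5, 38) [405. 132.] [402.2 105.1]
side black [266.65 239.79] 364 (255, 218, 59, 37) [639.4 200.3] [641.5 174.8]
side black [325.  230.5] 6 (325, 228, 1, 6) [432.  120.7] [429.8  93.5]
((280.36907958984375, 238.973388671875), (118.17826080322266, 74.88164520263672), 0.7161598801612854)
[[ 417.8  251.9   10. ]
 [ 651.8  251.3   10. ]
 [ 646.7 -121.    10. ]
 [ 412.6 -115.3   10. ]]
```

View pics/side0z.png

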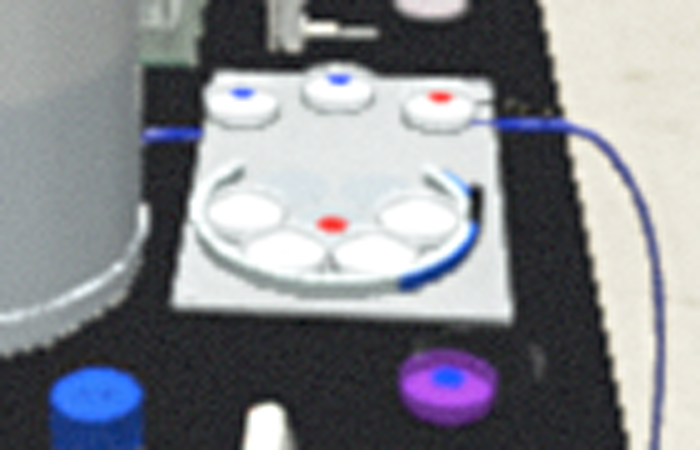

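```bash
cat >> h.py <<'E'
from scipy.spatial.transform import Rotation as Rot
def pose():
    o=bot.get_obs(); return np.array(o["tool_pos"]),Rot.from_euler("xyz",o["tcp_rot"]),o
def delta(p,yaw):
    "tool-frame shift in cm and turn in rad to world p (mm), tool down with given yaw (deg)"
    t,R,o=pose(); d=R.inv().apply(np.asarray(p,float)-t)/10
    rel=(R.inv()*Rot.from_euler("xyz",[-np.pi/2,0,np.radians(yaw)])).as_rotvec()
    print("t",round(o["time"],2),"tcp",t.round(1),"yaw",round(float(np.degrees(o["tcp_rot"][2])),1),"-> shift cm",d.round(2),"turn",rel.round(3))
E
python3 - <<'E'
from h import *
delta((530,0,240),-90)
E
```

```text
t 0.1 tcp [ 216.8 -477.8  240.1] yaw -155.6 -> shift cm [-48.26   0.06 -30.57] turn [ 1.000e-03 -1.145e+00 -1.000e-03]
```

Emit:
apply_moves(
  rows=[
    [[-4.8, 0, -3.05], -0.16, 9],
    [[-9.6, 0, -6.1], -0.32, 9],
    [[-14.5, 0, -9.2], -0.48, 9],
    [[-19.3, 0, -12.2], -0.64, 9],
    [[-24.1, 0, -15.3], -0.8, 9],
  ],
)

```text
time: 0.72
tool_pos: [373.7, -237.2, 240.2]
tcp_rot: [-1.572, 0.001, -1.911]
contact_force: [0.8, -0.1, -0.1]
grip_width: 90.0
```

Run:
```python
from h import *
delta((530,0,240),-90)
```

```text
t 0.72 tcp [ 373.7 -237.2  240.2] yaw -109.5 -> shift cm [-27.58   0.05   6.82] turn [ 0.001 -0.34  -0.001]
```

Emit:
apply_moves(
  rows=[
    [[-5.5, 0, 1.35], -0.07, 4],
    [[-11.0, 0, 2.7], -0.14, 4],
    [[-16.5, 0, 4.1], -0.21, 4],
    [[-22.0, 0, 5.5], -0.28, 4],
    [[-27.6, 0, 6.8], -0.34, 4],
  ],
)

```text
time: 1.35
tool_pos: [530.5, 2.0, 240.2]
tcp_rot: [-1.572, 0.001, -1.569]
contact_force: [0.8, -0.6, 0.5]
grip_width: 44.8
```

Run:
```python
from h import *
import json
i=vision.camera_info("wrist"); np.savez("w1.npz",**i)
im=vision.capture("wrist"); cv2.imwrite("pics/w1.png",im[:,:,::-1])
i2=vision.camera_info("wrist"); print(i["tvec"],i2["tvec"]); print(pose()[2]["tool_pos"],pose()[2]["joint_positions"])
```

```text
[-531.06455571  -38.16750719  391.83212928] [-534.26585531  -34.44237779  391.4978083 ]
[533.15498542   7.51038666 240.08659899] [-0.1327206   0.35671447  1.50398251  0.00548338  1.28010797 -0.14185418]
```

View pics/w1.png

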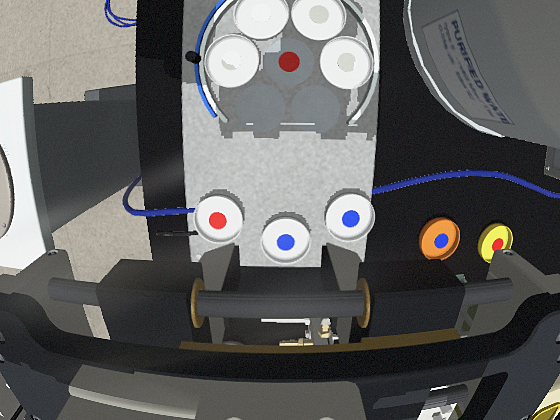

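```bash
cat >> h.py <<'E'
C0=None
def wrist(name):
    i=vision.camera_info("wrist"); im=vision.capture("wrist"); cv2.imwrite(f"pics/{name}.png",im[:,:,::-1]); return im,i
E
python3 - <<'E'
from h import *
im,i=wrist("w2"); print(pose()[0])
for k in ("red","blue"):
    for c,a,b in blobs(im,k,40,1500,roi=(130,0,400,262))[0]: print(k,c,a,b,onplane("wrist",c,25,i)[:2].round(1),onplane("wrist",c,10,i)[:2].round(1))
for c,a,b in blobs(im,"white",300,5000,roi=(190,0,390,262))[0]: print("white",c,a,b,onplane("wrist",c,24,i)[:2].round(1))
for c,a,b in blobs(im,"black",40,400,roi=(180,40,215,75))[0]: print("pin",c,a,b,onplane("wrist",c,40,i)[:2].round(1))
cv2.imwrite("pics/w2z.png",cv2.resize(im[0:265,125:400],None,fx=2.2,fy=2.2,interpolation=cv2.INTER_CUBIC)[:,:,::-1])
E
```

```text
[531.56233662   4.73584068 239.81275644]
red [286.28  66.69] 329 (276, 57, 21, 20) [539.9 132.1] [540.2 133.9]
red [214.69 224.93] 230 (206, 217, 18, 17) [456.5 -50. ] [453.3 -55.8]
blue [206.61  26.19] 227 (193, 0, 36, 59) [452. 181.] [448.6 184.9]
blue [200.04  96.63] 200 (192, 69, 22, 54) [445.1 100.4] [441.4 100.9]
blue [384.1 192.9] 162 (369, 187, 31, 12) [657.6  -8.3] [662.8 -12.3]
blue [159.8  216.07] 296 (130, 213, 62, 7) [387.1 -39.8] [381.  -45.2]
blue [347.16 223.59] 224 (339, 216, 17, 16) [615. -47.] [618.4 -52.6]
blue [282.25 246.7 ] 218 (274, 239, 18, 16) [537.7 -77.3] [537.8 -84.2]
white [259.4   21.33] 1766 (234, 0, 52, 44) [510.3 184.4]
white [314.8   23.26] 1466 (290, 1, 50, 44) [570.6 183.1]
white [231.27  67.09] 1743 (207, 43, 49, 50) [480.1 132.4]
white [341.2   69.43] 1560 (318, 45, 48, 50) [600.1 131.4]
white [216.91 220.42] 1144 (195, 201, 45, 41) [459.3 -44.6]
white [344.62 219.24] 1162 (323, 200, 44, 41) [611.7 -41.8]
white [282.21 241.59] 1102 (259, 224, 47, 38) [537.5 -70.9]
pin [190.61  62.12] 152 (183, 56, 16, 14) [438.4 138.1]
```

View pics/w2z.png

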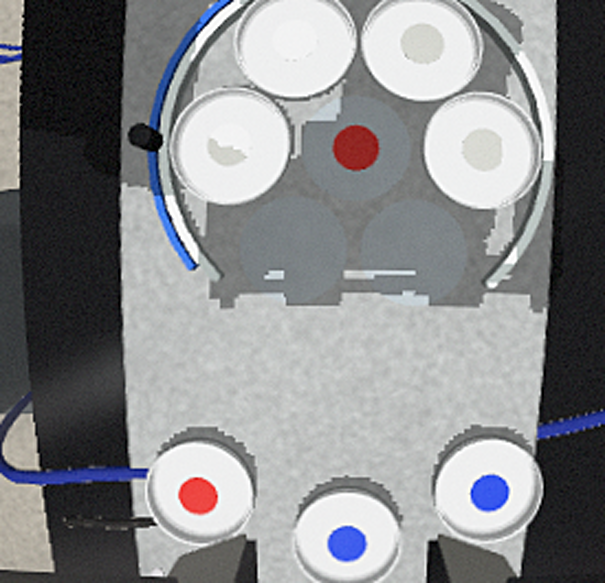

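Run:
```python
from h import *
i=vision.camera_info("wrist")
for uv in [(257.7,112.3),(312.7,112.7)]: print(onplane("wrist",uv,10,i).round(1))
```

```text
[506.4  77.9  10. ]
[568.9  78.1  10. ]
```

Run:
```python
from h import *
delta((428,-83,60),-130.5)
```

```text
t 1.45 tcp [531.6   4.7 239.8] yaw -89.6 -> shift cm [  8.76  17.96 -10.41] turn [ 0.001  0.713 -0.003]
```

Emit:
apply_moves(
  rows=[
    [[2.0, 4.2, -2.5], 0.16, 4],
    [[4.2, 8.6, -5.0], 0.33, 4],
    [[6.4, 13.2, -7.6], 0.5, 4],
    [[8.76, 17.9, -10.4], 0.67, 4],
    [[8.76, 17.9, -10.4], 0.713, 4],
  ],
)

```text
time: 2.08
tool_pos: [423.4, -83.3, 57.6]
tcp_rot: [-1.582, -0.001, -2.283]
contact_force: [0.7, -0.1, 0.1]
grip_width: 39.9
```

Run:
```python
from h import *
im,i=wrist("w3")
delta((428,-83,27),-130.5)
for p in [(456.5,-49.7,25),(540.5,134.5,10)]: print(proj("wrist",p,i))
for c,a,b in blobs(im,"red",40,3000)[0]: print(c,a,onplane("wrist",c,25,i)[:2].round(1),onplane("wrist",c,10,i)[:2].round(1))
```

```text
t 2.12 tcp [425.6 -83.5  58.9] yaw -130.8 -> shift cm [-0.2   3.19  0.17] turn [ 0.007 -0.006 -0.   ]
[283.79759002 168.94032739]
[ 196.86423638 -115.48765894]
[284.52 169.59] 1177 [456.6 -50.2] [454.6 -52.6]
```

View pics/w3.png

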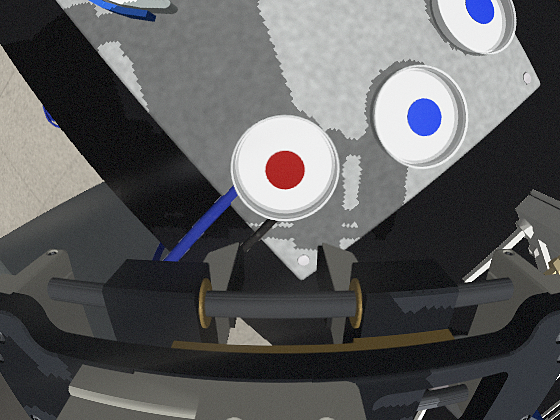

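Emit:
apply_moves(
  rows=[
    [[-0.2, 1.6, 0.15], 0, 4],
    [[-0.2, 3.1, 0.15], 0, 4],
    [[-0.2, 3.1, 0.15], 0, 4],
  ],
)

```text
time: 2.5
tool_pos: [427.4, -82.8, 27.6]
tcp_rot: [-1.579, -0.0, -2.283]
contact_force: [1.1, -0.6, -0.2]
grip_width: 39.7
```

Run:
```python
from h import *
delta((428,-83,27),-130.5)
d=np.array([.65,.76]);
```

```text
t 2.5 tcp [427.4 -82.8  27.6] yaw -130.8 -> shift cm [-0.02  0.06  0.05] turn [ 0.008 -0.005  0.   ]
```

Emit:
apply_moves(
  rows=[
    [[-1.3, 0, 0], 0, 4],
    [[-2.6, 0, 0], 0, 4],
    [[-3.9, 0, 0], 0, 4],
    [[-5.2, 0, 0], 0, 4],
    [[-6.5, 0, 0], 0, 4],
  ],
)

```text
time: 3.12
tool_pos: [470.6, -32.7, 27.6]
tcp_rot: [-1.579, -0.0, -2.282]
contact_force: [0.5, -0.2, 0.8]
grip_width: 40.6
```

Run:
```python
from h import *
im,i=wrist("w4")
delta((517,20,27),-130.5)
for c,a,b in blobs(im,"red",40,3000)[0]: print(c,a,onplane("wrist",c,25,i)[:2].round(1),onplane("wrist",c,10,i)[:2].round(1))
```

```text
t 3.17 tcp [471.6 -32.1  27.7] yaw -130.8 -> shift cm [-6.91  0.07  0.04] turn [ 0.007 -0.004 -0.001]
[279.92 211.56] 1550 [492.8  -8.9] [489.4 -12.7]
```

View pics/w4.png

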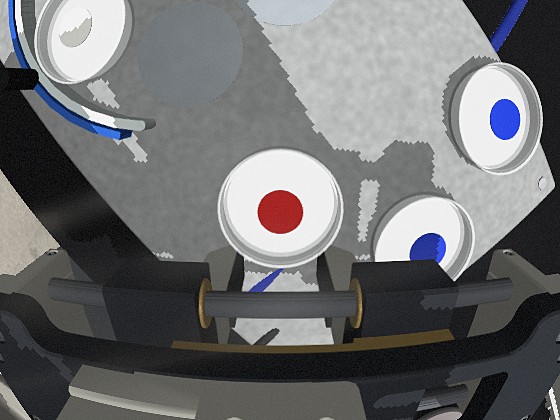

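Emit:
apply_moves(
  rows=[
    [[-1.3, 0, 0], 0, 4],
    [[-2.6, 0, 0], 0, 4],
    [[-3.9, 0, 0], 0, 4],
    [[-5.2, 0, 0], 0, 4],
    [[-6.3, 0, 0], 0, 4],
  ],
)

```text
time: 3.8
tool_pos: [513.2, 16.3, 27.7]
tcp_rot: [-1.578, 0.001, -2.282]
contact_force: [0.3, 0.1, -0.1]
grip_width: 39.7
```

Emit:
apply_moves(
  rows=[
    [[-0.5, 0, 0], 0, 4],
    [[-0.5, 0, 0], 0, 4],
    [[0.8, 0, 0], 0, 4],
    [[2.0, 0, 0], 0, 4],
  ],
)

```text
time: 4.3
tool_pos: [499.1, 0.3, 27.6]
tcp_rot: [-1.579, 0.0, -2.282]
contact_force: [0.9, -0.0, 0.1]
grip_width: 39.9
```

Run:
```python
from h import *
im,i=wrist("w5")
for k in ("red","blue"):
  for c,a,b in blobs(im,k,40,3000)[0]: print(k,c,a,onplane("wrist",c,25,i)[:2].round(1),onplane("wrist",c,10,i)[:2].round(1))
delta((540,20,27),-90)
```

```text
red [168.18  21.92] 1463 [542.1 126.8] [540.7 133.5]
red [280.24 153.93] 1768 [539.5  44.9] [537.8  43.2]
blue [12.7  76.61] 644 [457.6 184.3] [447.6 197. ]
blue [524.39  66.11] 1185 [673.7   0.7] [685.9  -5.5]
blue [ 83.88 196.78] 632 [446.5  98.5] [435.3 102.4]
blue [494.75 198.42] 884 [615.1 -46.9] [621.3 -58. ]
blue [267.57 337.67] 152 [465.3 -30.1] [456.1 -39.4]
t 4.35 tcp [498.1  -0.5  27.5] yaw -130.8 -> shift cm [-4.29  0.03  1.83] turn [ 0.009 -0.712 -0.002]
```

View pics/w5.png

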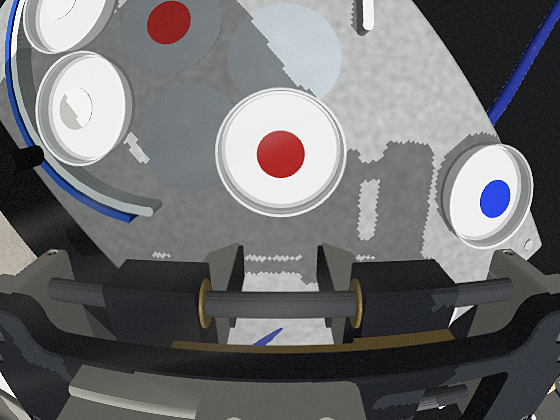

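Run:
```python
from h import *
delta((539.5,-2,27.5),-90.7)
```

```text
t 4.35 tcp [498.1  -0.5  27.5] yaw -130.8 -> shift cm [-2.59 -0.03  3.23] turn [ 0.009 -0.7   -0.002]
```

Emit:
apply_moves(
  rows=[
    [[-0.6, 0, 0.8], -0.17, 4],
    [[-1.3, 0, 1.6], -0.34, 4],
    [[-1.9, 0, 2.4], -0.51, 4],
    [[-2.6, 0, 3.2], -0.68, 4],
    [[-2.6, 0, 3.23], -0.7, 4],
  ],
)

```text
time: 4.97
tool_pos: [539.7, -2.5, 27.3]
tcp_rot: [-1.578, 0.005, -1.584]
contact_force: [-0.6, -0.3, -0.1]
grip_width: 40.5
```

Run:
```python
from h import *
im,i=wrist("w6")
for k in ("red","blue"):
  for c,a,b in blobs(im,k,40,3000)[0]: print(k,c,a,onplane("wrist",c,25,i)[:2].round(1),onplane("wrist",c,10,i)[:2].round(1))
delta((540.3,101.5,27.5),-90.7)
```

```text
red [276.6    8.33] 786 [540.9 123.7] [540.7 128.3]
red [275.71 179.3 ] 1692 [539.4  45. ] [539.1  41.5]
blue [87.9  79.02] 755 [446.3  99.3] [436.4 101.4]
blue [532.97 239.1 ] 406 [697.7   8.8] [713.6   1.6]
blue [469.58 262.62] 403 [649.3  -3.1] [660.2 -11.5]
blue [ 93.12 306.82] 73 [423.  -33.4] [410.7 -44.9]
t 5.03 tcp [539.1  -2.4  27.1] yaw -90.8 -> shift cm [-10.39   0.02  -0.03] turn [ 0.008 -0.002 -0.005]
```

View pics/w6.png

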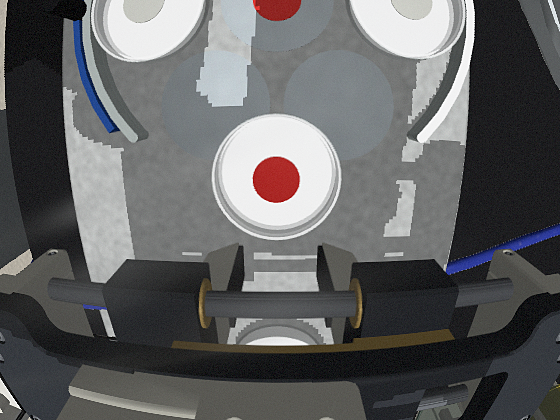

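Emit:
apply_moves(
  rows=[
    [[-1.4, 0, 0], 0, 4],
    [[-2.8, 0, 0], 0, 4],
    [[-4.1, 0, 0], 0, 4],
    [[-5.3, 0, 0], 0, 4],
    [[-6.5, 0, 0], 0, 4],
  ],
)

```text
time: 5.65
tool_pos: [540.0, 63.6, 27.5]
tcp_rot: [-1.578, 0.005, -1.585]
contact_force: [-0.5, -0.3, 0.5]
grip_width: 40.1
```

Run:
```python
from h import *
im,i=wrist("w7")
for k in ("red",):
  for c,a,b in blobs(im,k,40,3000)[0]: print(k,c,a,onplane("wrist",c,25,i)[:2].round(1),onplane("wrist",c,10,i)[:2].round(1))
delta((540.3,101.5,27.5),-90.7)
```

```text
red [277.63 126.17] 1684 [541.  135.5] [540.8 134.6]
red [279.88 211.22] 1561 [541.5  95.5] [541.3  90.5]
t 5.7 tcp [540.   64.8  27.5] yaw -90.8 -> shift cm [-3.67  0.02 -0.02] turn [ 0.007 -0.001 -0.006]
```

View pics/w7.png

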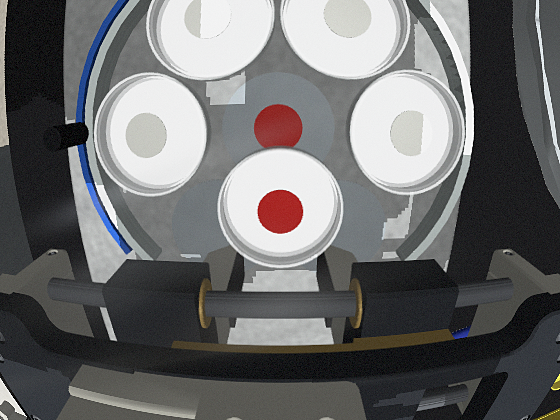

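Emit:
apply_moves(
  rows=[
    [[-1.0, 0, 0], 0, 4],
    [[-2.0, 0, 0], 0, 4],
    [[-2.9, 0, 0], 0, 4],
    [[-3.4, 0, 0], 0, 4],
    [[-3.8, 0, 0], 0, 4],
  ],
)

```text
time: 6.32
tool_pos: [540.5, 103.0, 27.7]
tcp_rot: [-1.578, 0.006, -1.584]
contact_force: [0.7, -0.2, -0.8]
grip_width: 39.9
```

Run:
```python
from h import *
im,i=wrist("w8")
for k in ("red",):
  for c,a,b in blobs(im,k,40,3000)[0]: print(k,c,a,onplane("wrist",c,25,i)[:2].round(1),onplane("wrist",c,10,i)[:2].round(1))
delta((540.3,103.8,27.5),-90.7)
```

```text
red [279.88 211.06] 1552 [541.9 134.9] [541.7 129.9]
red [554.9  395.12] 67 [831.1 -76.4] [ 860.5 -103.1]
t 6.38 tcp [540.4 103.3  27.7] yaw -90.8 -> shift cm [-0.05  0.02 -0.01] turn [ 0.008 -0.001 -0.006]
```

View pics/w8.png

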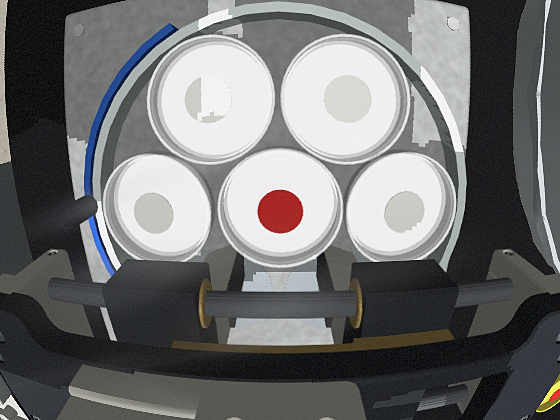

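Run:
```python
from h import *
delta((540.4,80,60),-90.7)
delta((635.5,-86,65),-62.6)
```

```text
t 6.38 tcp [540.4 103.3  27.7] yaw -90.8 -> shift cm [ 2.31 -3.24  0.  ] turn [ 0.008 -0.001 -0.006]
t 6.38 tcp [540.4 103.3  27.7] yaw -90.8 -> shift cm [18.78 -3.91  9.73] turn [ 0.006 -0.491 -0.007]
```

Emit:
apply_moves(
  rows=[
    [[1.2, 0, 0], 0, 4],
    [[3.5, -3.0, 0.5], -0.05, 4],
    [[8.0, -3.9, 3.3], -0.2, 4],
    [[13.0, -3.9, 6.5], -0.35, 4],
    [[17.5, -3.9, 9.0], -0.47, 4],
  ],
)

```text
time: 7.0
tool_pos: [629.3, -76.1, 65.4]
tcp_rot: [-1.574, 0.008, -1.111]
contact_force: [0.7, 0.2, 0.8]
grip_width: 40.2
```

Run:
```python
from h import *
im,i=wrist("w9")
for k in ("red","blue"):
  for c,a,b in blobs(im,k,300,3000)[0]: print(k,c,a,onplane("wrist",c,25,i)[:2].round(1),onplane("wrist",c,10,i)[:2].round(1))
delta((635.5,-86,65),-62.6)
```

```text
blue [40.84 67.2 ] 776 [430.8 -40.3] [417.4 -43.2]
blue [450.24 200.78] 2506 [717.3  -3.6] [727.2  -3.5]
blue [145.96 179.38] 833 [538.2 -77.6] [533.6 -83.6]
blue [279.75 190.1 ] 1029 [615.3 -47.4] [617.  -50.9]
t 7.05 tcp [631.9 -82.2  65.4] yaw -63.6 -> shift cm [0.5  0.04 0.16] turn [ 0.002 -0.017 -0.003]
```

View pics/w9.png

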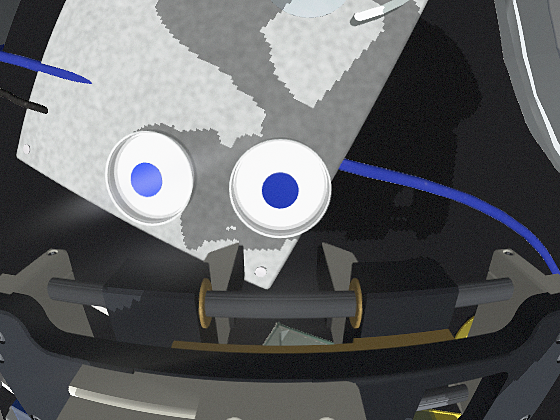

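Emit:
apply_moves(
  rows=[
    [[0.5, 0.5, 0.15], -0.017, 4],
    [[0.5, 2.2, 0.15], -0.017, 4],
    [[0.5, 3.75, 0.15], -0.017, 4],
    [[0.5, 3.75, 0.15], -0.017, 4],
  ],
)

```text
time: 7.55
tool_pos: [634.0, -84.6, 26.0]
tcp_rot: [-1.575, 0.006, -1.091]
contact_force: [0.5, 0.3, -0.3]
grip_width: 40.0
```

Run:
```python
from h import *
d=np.array([-.46,.888]); tgt=np.array([570.6,39.2])-31*d
print(tgt); delta((*tgt,27.5),-62.6)
```

```text
[584.86   11.672]
t 7.55 tcp [634.  -84.6  26. ] yaw -62.5 -> shift cm [-10.81  -0.09   0.08] turn [ 0.004  0.002 -0.006]
```

Emit:
apply_moves(
  rows=[
    [[-1.3, -0.1, 0], 0, 4],
    [[-2.6, -0.1, 0], 0, 4],
    [[-3.9, -0.1, 0], 0, 4],
    [[-5.2, -0.1, 0.05], 0, 4],
    [[-6.5, -0.1, 0.05], 0, 4],
  ],
)

```text
time: 8.18
tool_pos: [604.1, -25.8, 27.6]
tcp_rot: [-1.575, 0.005, -1.091]
contact_force: [0.4, 0.3, 0.4]
grip_width: 39.7
```

Run:
```python
from h import *
im,i=wrist("w10")
for k in ("red","blue"):
  for c,a,b in blobs(im,k,300,3000)[0]: print(k,c,a,onplane("wrist",c,25,i)[:2].round(1),onplane("wrist",c,10,i)[:2].round(1))
delta((584.9,11.7,27.5),-62.6)
```

```text
blue [ 29.73 152.77] 560 [448.5 -33.3] [436.2 -41.4]
blue [279.91 211.21] 1547 [590.    2.4] [592.3  -2.1]
t 8.22 tcp [603.2 -24.4  27.4] yaw -62.5 -> shift cm [-4.04  0.02  0.05] turn [ 0.005  0.003 -0.007]
```

Emit:
apply_moves(
  rows=[
    [[-1.3, 0, 0], 0, 4],
    [[-2.5, 0, 0.05], 0, 4],
    [[-3.5, 0, 0.05], 0, 4],
    [[-4.1, 0, 0.05], 0, 4],
    [[-4.1, 0, 0.05], 0, 4],
  ],
)

```text
time: 8.85
tool_pos: [584.5, 12.5, 27.7]
tcp_rot: [-1.576, 0.007, -1.09]
contact_force: [-0.4, -0.4, -0.3]
grip_width: 40.1
```

Run:
```python
from h import *
im,i=wrist("w11")
for k in ("red","blue"):
  for c,a,b in blobs(im,k,300,3000)[0]: print(k,c,a,onplane("wrist",c,25,i)[:2].round(1),onplane("wrist",c,10,i)[:2].round(1))
delta((571,-5,27.5),-90.7)
```

```text
red [321.23  11.4 ] 1090 [543.4 132. ] [542.9 136.9]
blue [106.19  27.8 ] 381 [451.5  84.3] [441.6  84.3]
blue [ 34.34 213.46] 566 [441.4 -29.8] [430.4 -41.5]
blue [279.82 209.04] 1548 [569.9  41.6] [572.1  37.2]
t 8.9 tcp [584.8  12.2  27.7] yaw -62.4 -> shift cm [ 0.89  0.02 -2.02] turn [ 0.006  0.493 -0.005]
```

View pics/w11.png

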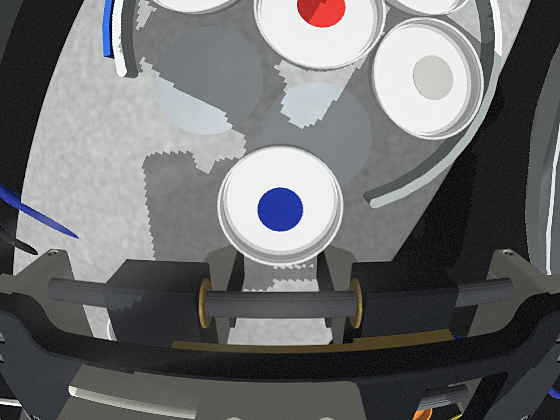

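Emit:
apply_moves(
  rows=[
    [[1.8, 0, 0], 0, 4],
    [[2.2, 0, -0.5], 0.14, 2.4],
    [[1.7, 0, -1.2], 0.31, 2.4],
    [[0.8, 0, -2.0], 0.49, 2.4],
    [[0.7, 0, -2.0], 0.49, 2.4],
  ],
)

```text
time: 9.52
tool_pos: [570.4, -4.4, 27.7]
tcp_rot: [-1.578, 0.003, -1.579]
contact_force: [-0.4, -0.2, -0.6]
grip_width: 24.2
```

Run:
```python
from h import *
im,i=wrist("w12")
for k in ("red","blue"):
  for c,a,b in blobs(im,k,300,3000)[0]: print(k,c,a,onplane("wrist",c,25,i)[:2].round(1),onplane("wrist",c,10,i)[:2].round(1))
delta((571,44,27.5),-90.7)
```

```text
blue [45.59 84.12] 568 [446.7  99. ] [433.7 101.3]
blue [276.13 182.8 ] 1654 [570.1  41.4] [569.7  37.7]
blue [486.84 245.43] 1234 [690.3   5.7] [702.3  -1.6]
t 9.57 tcp [570.9  -4.2  27.9] yaw -90.3 -> shift cm [-4.82  0.05 -0.01] turn [ 0.007  0.006 -0.003]
```

View pics/w12.png

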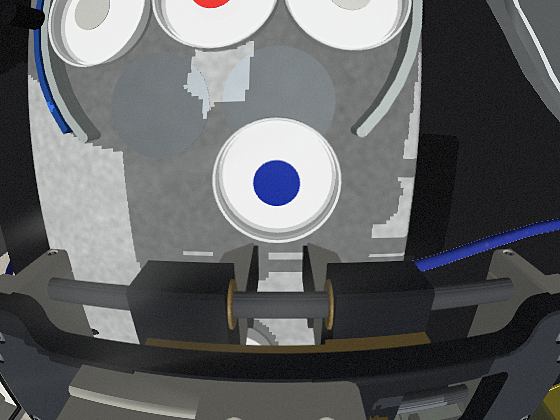

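Emit:
apply_moves(
  rows=[
    [[-1.1, 0.03, 0], 0, 2.4],
    [[-2.1, 0.03, 0], 0, 2.4],
    [[-3.1, 0.03, 0], 0, 2.4],
    [[-3.9, 0.03, 0], 0, 2.4],
    [[-4.4, 0.03, 0], 0, 2.4],
  ],
)

```text
time: 10.2
tool_pos: [571.1, 40.6, 27.7]
tcp_rot: [-1.578, 0.003, -1.576]
contact_force: [-0.2, -0.2, 0.3]
grip_width: 24.1
```

Run:
```python
from h import *
im,i=wrist("w13")
for k in ("red","blue"):
  for c,a,b in blobs(im,k,300,3000)[0]: print(k,c,a,onplane("wrist",c,25,i)[:2].round(1),onplane("wrist",c,10,i)[:2].round(1))
delta((571,44,27.5),-90.7)
```

```text
red [211.7   78.55] 1749 [542.  134.9] [538.8 136.3]
blue [44.   41.14] 414 [445.9 168.1] [432.7 172.8]
blue [ 50.73 161.46] 589 [446.4 100.8] [433.3  98.7]
blue [279.84 200.35] 1593 [572.3  77.8] [572.1  73.3]
t 10.25 tcp [571.1  40.9  27.7] yaw -90.3 -> shift cm [-0.31  0.02 -0.01] turn [ 0.007  0.007 -0.004]
```

View pics/w13.png

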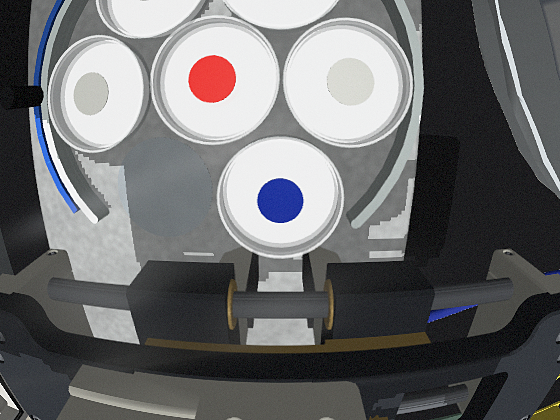

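Emit:
apply_moves(
  rows=[
    [[-0.15, 0, 0], 0, 2.4],
    [[-0.25, 0, 0], 0, 2.4],
    [[-0.25, 0, 0], 0, 2.4],
  ],
)

```text
time: 10.62
tool_pos: [571.1, 43.3, 27.7]
tcp_rot: [-1.577, 0.004, -1.576]
contact_force: [0.5, -0.2, -0.1]
grip_width: 24.0
```

Run:
```python
from h import *
im,i=wrist("w14")
for k in ("red","blue"):
  for c,a,b in blobs(im,k,300,3000)[0]: print(k,c,a,onplane("wrist",c,25,i)[:2].round(1),onplane("wrist",c,10,i)[:2].round(1))
t=cv2.imread("pics/top0.png"); s=cv2.imread("pics/side0.png")
a=cv2.resize(t[190:290,310:440],None,fx=5,fy=5,interpolation=cv2.INTER_CUBIC); cv2.imwrite("pics/tz.png",a)
cv2.imwrite("pics/sz.png",cv2.resize(s[120:240,230:350],None,fx=5,fy=5,interpolation=cv2.INTER_CUBIC))
```

```text
red [211.78  84.34] 1749 [542. 135.] [538.8 136. ]
blue [44.76 43.75] 445 [446.5 169.2] [433.4 173.7]
blue [ 51.18 165.74] 590 [446.2 101.1] [433.2  98.7]
blue [279.82 199.96] 1599 [572.3  80.7] [572.1  76.2]
blue [450.15 313.63] 328 [676.7   7.9] [687.3  -4. ]
```

View pics/tz.png

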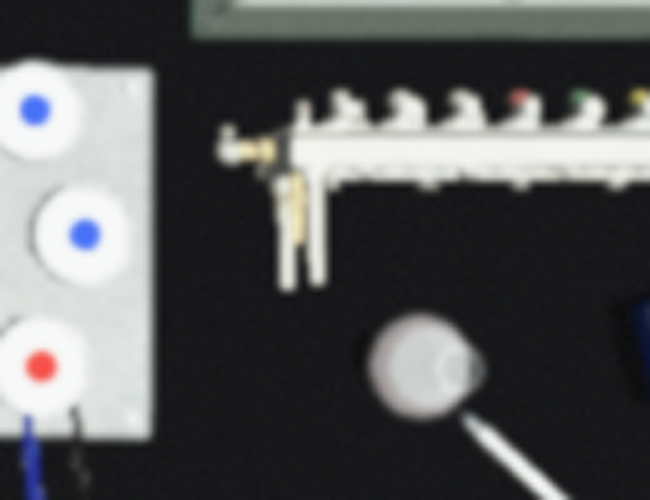

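View pics/sz.png

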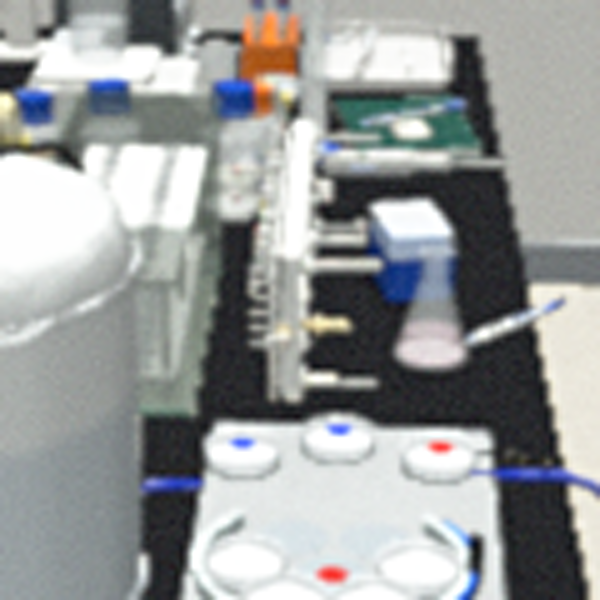

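Run:
```python
from h import *
def tri(a,b):
    c1,d1=ray("top",a);c2,d2=ray("side",b); A=np.array([d1,-d2]).T; s=np.linalg.lstsq(A,c2-c1,rcond=None)[0]
    p,q=c1+s[0]*d1,c2+s[1]*d2; return ((p+q)/2).round(0),np.linalg.norm(p-q).round(1)
# left end of manifold, near leg tips
print(tri((354,219),(284,187)),tri((354,219),(299,185)),tri((354,219),(290,196)))
print(tri((367,248),(304,196)), tri((373,247),(304,196)))
for z in (0,50,100,150): print(z,onplane("top",(354,219),z).round(0),onplane("top",(367,248),z).round(0))
delta((571,30,60),-90.7)
```

```text
(array([ 591., -156.,   76.]), np.float64(3.9)) (array([ 559., -153.,   91.]), np.float64(58.0)) (array([ 579., -161.,   34.]), np.float64(25.2))
(array([ 504., -203.,   15.]), np.float64(3.5)) (array([ 506., -223.,    6.]), np.float64(0.1))
0 [ 594. -166.    0.] [ 503. -206.    0.]
50 [ 591. -159.   50.] [ 502. -198.   50.]
100 [ 587. -153.  100.] [ 501. -190.  100.]
150 [ 583. -146.  150.] [ 500. -182.  150.]
t 10.68 tcp [571.1  43.3  27.7] yaw -90.3 -> shift cm [ 1.32 -3.23 -0.02] turn [ 0.007  0.007 -0.004]
```

Run:
```python
from h import *
delta((547,-112.3,65),-75.8)
```

```text
t 10.68 tcp [571.1  43.3  27.7] yaw -90.3 -> shift cm [15.56 -3.77 -2.35] turn [ 0.006 -0.253 -0.004]
```

Emit:
apply_moves(
  rows=[
    [[1.2, 0, 0], 0, 2.4],
    [[3.0, -2.6, -0.2], -0.05, 2.4],
    [[7.0, -3.8, -0.9], -0.13, 5],
    [[11.5, -3.8, -1.7], -0.2, 5],
    [[14.5, -3.8, -2.3], -0.25, 5],
  ],
)

```text
time: 11.3
tool_pos: [547.1, -104.4, 65.7]
tcp_rot: [-1.576, 0.004, -1.326]
contact_force: [-0.7, -0.4, 0.1]
grip_width: 47.9
```

Run:
```python
from h import *
im,i=wrist("w15")
for k in ("red","blue"):
  for c,a,b in blobs(im,k,300,3000)[0]: print(k,c,a,onplane("wrist",c,25,i)[:2].round(1),onplane("wrist",c,10,i)[:2].round(1))
delta((547,-112.3,65),-75.8)
```

```text
blue [99.65 99.23] 1418 [416.7 -42.9] [407.6 -44.4]
blue [502.44 151.1 ] 1140 [677.6  -8.9] [689.7  -7.5]
blue [274.88 195.87] 991 [537.9 -77.5] [538.6 -81.7]
t 11.35 tcp [ 546.6 -107.4   65.5] yaw -75.9 -> shift cm [ 0.49  0.05 -0.09] turn [ 0.006 -0.002 -0.003]
```

View pics/w15.png

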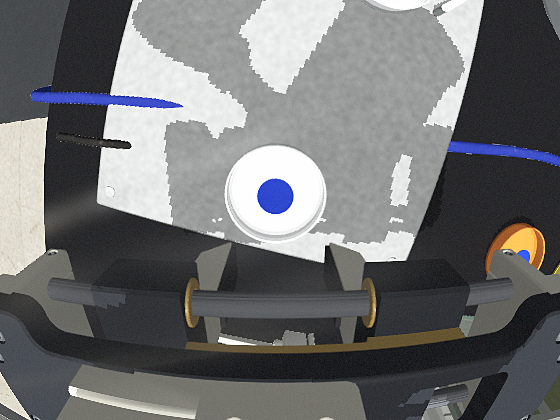

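Emit:
apply_moves(
  rows=[
    [[0.5, 0.8, -0.1], 0, 5],
    [[0.5, 2.4, -0.1], 0, 5],
    [[0.5, 3.75, -0.1], 0, 5],
    [[0.5, 3.75, -0.1], 0, 5],
  ],
)

```text
time: 11.85
tool_pos: [545.7, -111.3, 26.2]
tcp_rot: [-1.579, 0.005, -1.324]
contact_force: [-0.2, -0.1, -0.2]
grip_width: 50.3
```

Run:
```python
from h import *
d=np.array([-.26,.966]); tgt=np.array([507,42])-26*d
print(tgt); delta((*tgt,27.5),-75.8)
```

```text
[513.76   16.884]
t 11.85 tcp [ 545.7 -111.3   26.2] yaw -75.9 -> shift cm [-13.21  -0.06   0.03] turn [ 0.009 -0.001 -0.005]
```

Emit:
apply_moves(
  rows=[
    [[-1.4, -0.1, 0], 0, 5],
    [[-2.8, -0.1, 0], 0, 5],
    [[-4.2, -0.1, 0], 0, 5],
    [[-5.6, -0.1, 0], 0, 5],
    [[-7.0, -0.1, 0], 0, 5],
  ],
)

```text
time: 12.48
tool_pos: [528.4, -42.3, 27.7]
tcp_rot: [-1.579, 0.005, -1.324]
contact_force: [-0.0, 0.3, 1.0]
grip_width: 50.2
```

Run:
```python
from h import *
im,i=wrist("w16")
for k in ("red","blue"):
  for c,a,b in blobs(im,k,300,3000)[0]: print(k,c,a,onplane("wrist",c,25,i)[:2].round(1),onplane("wrist",c,10,i)[:2].round(1))
delta((513.8,16.9,27.5),-75.8)
```

```text
blue [431.43  56.53] 1376 [571.9  80.3] [578.1  84.8]
blue [ 89.54 207.28] 1479 [421.4 -35.3] [412.2 -42.6]
blue [279.89 221.94] 1476 [522.8 -16.7] [524.  -22.2]
blue [537.51 251.07] 352 [687.9   2.4] [706.   -1.1]
t 12.53 tcp [527.6 -40.9  27.6] yaw -75.8 -> shift cm [-5.94  0.05  0.07] turn [ 0.009 -0.    -0.006]
```

Emit:
apply_moves(
  rows=[
    [[-1.4, 0, 0], 0, 5],
    [[-2.8, 0, 0], 0, 5],
    [[-4.1, 0, 0.05], 0, 5],
    [[-5.2, 0, 0.07], 0, 5],
    [[-5.9, 0, 0.07], 0, 5],
  ],
)

```text
time: 13.15
tool_pos: [513.7, 17.2, 28.0]
tcp_rot: [-1.58, 0.006, -1.323]
contact_force: [1.3, 0.7, -1.0]
grip_width: 49.9
```

Emit:
apply_moves(
  rows=[
    [[0, 0, 0], 0, 5],
    [[1.5, 0, -0.2], 0, 5],
    [[3.0, 0, -0.8], 0.12, 2.4],
    [[3.0, 0, -1.4], 0.26, 2.4],
    [[3.0, 0, -1.4], 0.26, 2.4],
  ],
)

```text
time: 13.78
tool_pos: [507.4, -16.7, 27.9]
tcp_rot: [-1.582, 0.003, -1.583]
contact_force: [0.4, -0.7, 0.6]
grip_width: 26.4
```

Run:
```python
from h import *
im,i=wrist("w17")
for k in ("red","blue"):
  for c,a,b in blobs(im,k,300,3000)[0]: print(k,c,a,onplane("wrist",c,25,i)[:2].round(1),onplane("wrist",c,10,i)[:2].round(1))
delta((507.7,43.5,27.5),-90.7)
```

```text
blue [146.04  50.15] 811 [447.1  94.7] [440.5  97.8]
blue [414.12  75.98] 1491 [571.9  80.4] [578.1  82.1]
blue [277.   152.58] 1746 [507.9  43.1] [507.5  41. ]
blue [524.4  234.97] 574 [656.4  -2. ] [671.3  -8.8]
t 13.82 tcp [507.7 -16.3  27.9] yaw -90.6 -> shift cm [-5.98  0.07 -0.06] turn [ 0.01   0.002 -0.003]
```

View pics/w17.png

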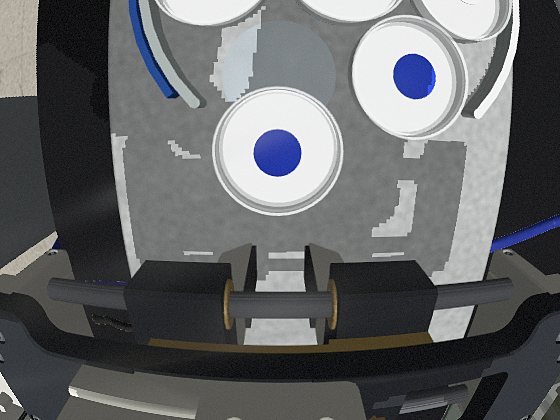

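Emit:
apply_moves(
  rows=[
    [[-1.5, 0, 0], 0, 2.4],
    [[-2.8, 0, 0], 0, 2.4],
    [[-3.9, 0, 0], 0, 2.4],
    [[-4.8, 0, 0.03], 0, 2.4],
    [[-5.5, 0, 0.03], 0, 2.4],
  ],
)

```text
time: 14.45
tool_pos: [508.6, 39.5, 28.1]
tcp_rot: [-1.581, 0.003, -1.58]
contact_force: [-0.4, -0.7, 0.2]
grip_width: 24.2
```

Run:
```python
from h import *
im,i=wrist("w18")
for k in ("red","blue"):
  for c,a,b in blobs(im,k,300,3000)[0]: print(k,c,a,onplane("wrist",c,25,i)[:2].round(1),onplane("wrist",c,10,i)[:2].round(1))
delta((508,43.5,27.5),-90.7)
```

```text
red [349.62  75.13] 1731 [541.6 135. ] [544.7 136.4]
blue [136.05  31.97] 467 [442.4 160.7] [435.3 164.8]
blue [145.9  151.95] 926 [445.4 101.5] [438.6  99.5]
blue [406.26 191.67] 1331 [571.9  80.8] [578.   76.7]
blue [279.8  200.06] 1590 [509.9  76.7] [509.7  72.2]
t 14.5 tcp [508.5  40.   28.1] yaw -90.5 -> shift cm [-0.35  0.07 -0.06] turn [ 0.01   0.003 -0.004]
```

View pics/w18.png

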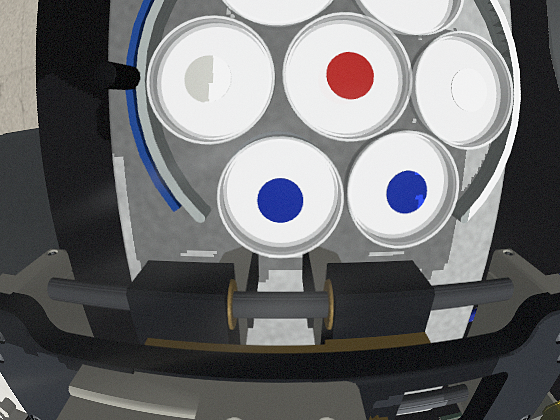

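Emit:
apply_moves(
  rows=[
    [[-0.2, 0.02, -0.05], 0, 2.4],
    [[-0.38, 0.02, -0.05], 0, 2.4],
    [[-0.38, 0.02, -0.05], 0, 2.4],
  ],
)

```text
time: 14.88
tool_pos: [508.0, 43.7, 28.0]
tcp_rot: [-1.581, 0.004, -1.581]
contact_force: [-0.1, 0.2, 0.1]
grip_width: 24.1
```

Run:
```python
from h import *
im,i=wrist("w19")
for k in ("red","blue"):
  for c,a,b in blobs(im,k,300,3000)[0]: print(k,c,a,onplane("wrist",c,25,i)[:2].round(1))
delta((508,43.5,27.5),-90.7)
```

```text
red [350.87  84.21] 1747 [541.7 135. ]
blue [138.07  36.02] 533 [443.1 162.6]
blue [147.29 159.74] 919 [445.4 101.8]
blue [279.72 199.75] 1590 [509.4  81.1]
blue [406.6  199.99] 1302 [571.9  80.8]
t 14.93 tcp [508.   43.6  28. ] yaw -90.6 -> shift cm [ 0.01  0.05 -0.  ] turn [ 0.011  0.002 -0.004]
```

Emit:
apply_moves(
  rows=[
    [[1.5, 0, 0], 0, 2.4],
    [[2.5, -3, 0.5], 0, 2.4],
    [[2.5, -8, 1.5], 0, 2.4],
    [[2.0, -12, 2.5], 0, 2.4],
    [[1.0, -14, 3.0], 0, 2.4],
  ],
)

```text
time: 15.55
tool_pos: [540.8, 31.4, 170.1]
tcp_rot: [-1.577, 0.003, -1.582]
contact_force: [0.4, 0.2, -0.7]
grip_width: 23.8
```

Run:
```python
from h import *
im,i=wrist("w20"); print(pose()[0])
for k in ("red","blue"):
  for c,a,b in blobs(im,k,150,3000,roi=(150,0,400,262))[0]: print(k,c,a,onplane("wrist",c,25,i)[:2].round(1))
for c,a,b in blobs(im,"white",300,5000,roi=(150,0,400,262))[0]: print("white",c,a,b,onplane("wrist",c,24,i)[:2].round(1))
for c,a,b in blobs(im,"black",40,600,roi=(150,90,240,200))[0]: print("pin",c,a,b,onplane("wrist",c,40,i)[:2].round(1))
```

```text
[541.9329184   32.60314122 171.89571124]
red [279.82  80.21] 466 [541.6 135. ]
blue [180.78  34.97] 334 [453.2 182. ]
blue [174.68 122.84] 286 [445.3 100.6]
blue [244.14 141.33] 430 [509.2  81.1]
blue [314.51 141.1 ] 441 [571.9  80.7]
blue [177.39 257.13] 246 [434.3 -34.2]
white [244.5   27.39] 2699 (212, 0, 65, 56) [511.2 184.4]
white [312.82  28.15] 2263 (282, 0, 63, 56) [571.  182.9]
white [380.95  56.56] 306 (369, 27, 20, 60) [632.5 159.7]
white [279.96  82.99] 2462 (249, 52, 63, 62) [541.7 132.6]
white [212.4   84.99] 2291 (183, 55, 58, 62) [481.8 133. ]
white [345.68  84.32] 2329 (318, 55, 59, 61) [599.7 132.2]
white [247.11 138.42] 2349 (217, 109, 61, 60) [511.8  83.5]
white [311.79 137.98] 2376 (282, 109, 61, 60) [569.6  83.4]
pin [152.01 158.66] 439 (150, 90, 8, 110) [426.2  70.5]
```

View pics/w20.png

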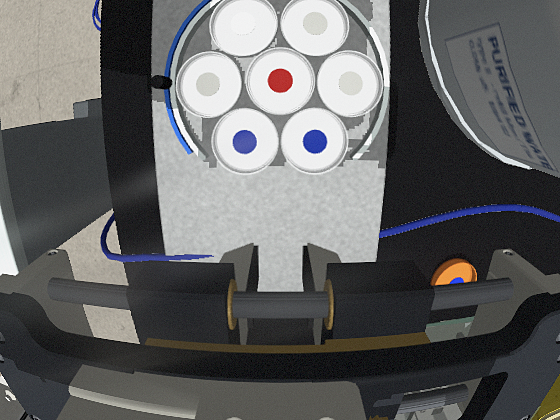

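Run:
```python
from h import *
i=vision.camera_info("wrist"); C=np.array([541,134.6])
for n,uv in (("wrist",(156,83)),("top",(256.3,269.5))):
    p=onplane(n,uv,46,i if n=="wrist" else None)[:2]; r=p-C; print(n,p.round(1),np.hypot(*r).round(1))
im=cv2.imread("pics/w20.png"); cv2.imwrite("pics/w20z.png",cv2.resize(im[40:175,130:260],None,fx=4,fy=4,interpolation=cv2.INTER_CUBIC))
```

```text
wrist [437.7 138.6] 103.4
top [437.4 140. ] 103.7
```

View pics/w20z.png

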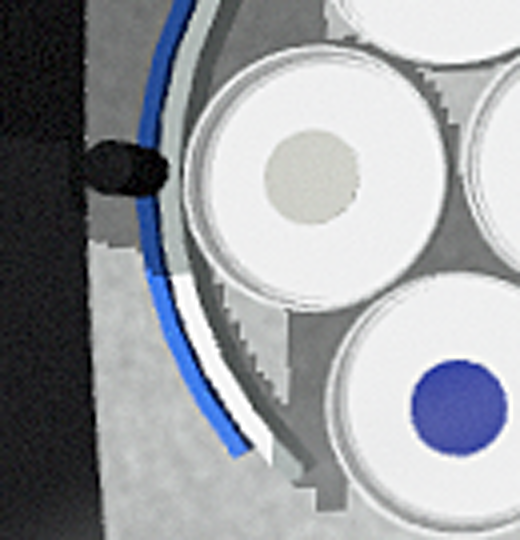

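Run:
```python
from h import *
delta((438,138.5,90),-182.2)
```

```text
t 15.6 tcp [541.9  32.6 171.9] yaw -90.6 -> shift cm [-10.45   8.26 -10.48] turn [ 0.006  1.599 -0.   ]
```

Emit:
apply_moves(
  rows=[
    [[-1.2, 0.5, -1.2], 0.17, 4],
    [[-2.4, 1.0, -2.4], 0.35, 4],
    [[-3.6, 1.5, -3.6], 0.53, 4],
    [[-4.8, 2.0, -4.8], 0.71, 4],
    [[-6.0, 2.5, -6.0], 0.89, 4],
  ],
)

```text
time: 16.23
tool_pos: [481.7, 92.6, 146.4]
tcp_rot: [-1.576, -0.001, -2.478]
contact_force: [-0.1, 0.5, 0.1]
grip_width: 40.3
```

Run:
```python
from h import *
delta((438,138.5,90),-182.2)
```

```text
t 16.23 tcp [481.7  92.6 146.4] yaw -142.0 -> shift cm [ 0.61  5.68 -6.27] turn [0.005 0.702 0.003]
```

Emit:
apply_moves(
  rows=[
    [[0.15, 1.2, -1.5], 0.17, 4],
    [[0.3, 2.4, -3.1], 0.35, 4],
    [[0.45, 3.6, -4.7], 0.53, 4],
    [[0.6, 4.6, -6.2], 0.7, 4],
    [[0.6, 5.2, -6.27], 0.7, 4],
  ],
)

```text
time: 16.85
tool_pos: [437.1, 138.1, 93.8]
tcp_rot: [-1.574, -0.006, 3.108]
contact_force: [-0.2, 0.9, -0.4]
grip_width: 40.3
```

Run:
```python
from h import *
im,i=wrist("w21"); delta((438,138.5,45),-182.2); print(proj("wrist",(438,138.5,48.5),i))
```

```text
t 16.9 tcp [437.4 137.9  93.5] yaw 178.1 -> shift cm [-0.09  4.85 -0.05] turn [0.003 0.006 0.006]
[278.16416194 238.04115755]
```

View pics/w21.png

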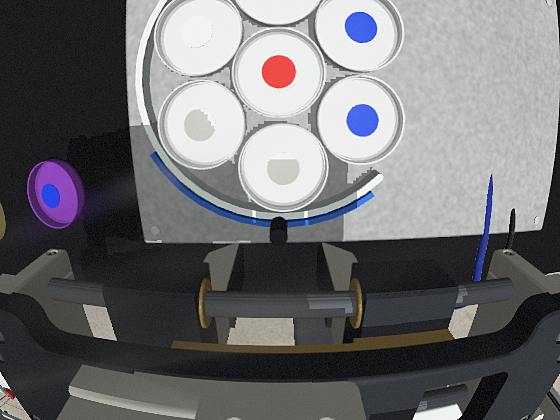

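Emit:
apply_moves(
  rows=[
    [[-0.1, 1.5, -0.05], 0, 4],
    [[-0.1, 3.0, -0.05], 0, 4],
    [[-0.1, 4.3, -0.05], 0, 4],
    [[-0.1, 4.85, -0.05], 0, 3],
    [[-0.1, 4.85, -0.05], 0, 2.4],
  ],
)

```text
time: 17.52
tool_pos: [438.2, 138.3, 44.8]
tcp_rot: [-1.573, -0.007, 3.11]
contact_force: [-0.9, 0.2, 0.3]
grip_width: 25.9
```

```bash
cat >> h.py <<'E'
def arc(phis,z=45.,C=(541,134.6),r=103.,lead=0.):
    t,R,o=pose(); y0=np.degrees(o["tcp_rot"][2]); print("t",o["time"],"tcp",t.round(1),"yaw",round(y0,1),"F",np.round(o["contact_force"],1),"r",np.hypot(*(t[:2]-C)).round(1),"phi",np.degrees(np.arctan2(t[1]-C[1],t[0]-C[0])).round(1))
    for f in phis:
        a=np.radians(f); p=np.array([C[0]+r*np.cos(a),C[1]+r*np.sin(a),z])
        d=R.inv().apply(p-t)/10; rel=(R.inv()*Rot.from_euler("xyz",[-np.pi/2,0,a])).as_rotvec()
        print(f,d.round(2),rel[1].round(3))
E
python3 - <<'E'
from h import *
arc([182,187,193,199,205])
E
```

```text
t 17.525 tcp [438.2 138.3  44.8] yaw 178.2 F [-0.9  0.2  0.3] r 102.9 phi 177.9
182 [-0.01 -0.03  0.73] -0.067
187 [-0.11 -0.03  1.62] -0.154
193 [-0.33 -0.03  2.68] -0.259
199 [-0.66 -0.04  3.7 ] -0.363
205 [-1.1  -0.04  4.69] -0.468
```

Emit:
apply_moves(
  rows=[
    [[0, 0, 0.73], -0.067, 1.6],
    [[-0.1, 0, 1.62], -0.154, 1.6],
    [[-0.33, 0, 2.68], -0.259, 1.6],
    [[-0.66, 0, 3.7], -0.363, 1.6],
    [[-1.1, 0, 4.69], -0.468, 1.6],
  ],
)

```text
time: 18.15
tool_pos: [448.1, 90.8, 45.2]
tcp_rot: [-1.576, -0.004, -2.701]
contact_force: [0.2, 0.9, -0.6]
grip_width: 15.6
```

Run:
```python
from h import *
im,i=wrist("w22")
arc([209,215,221,228,235])
```

```text
t 18.2 tcp [448.9  90.   45.2] yaw -154.6 F [ 0.7 -1.5 -0.1] r 102.4 phi -154.2
209 [0.04 0.02 0.57] -0.062
215 [-0.08  0.01  1.64] -0.167
221 [-0.32  0.01  2.69] -0.272
228 [-0.73  0.    3.88] -0.394
235 [-1.28 -0.    5.01] -0.516
```

View pics/w22.png

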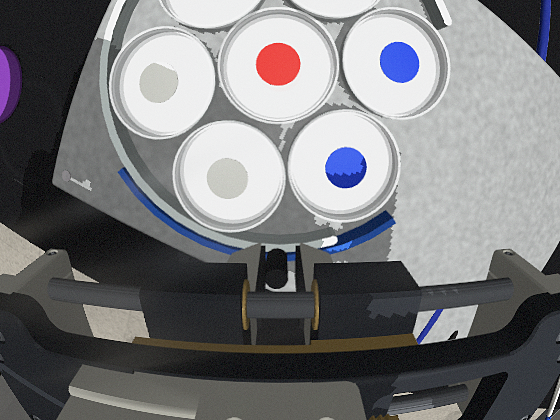

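Emit:
apply_moves(
  rows=[
    [[0.04, 0, 0.57], -0.062, 1.6],
    [[-0.08, 0, 1.64], -0.167, 1.6],
    [[-0.32, 0, 2.69], -0.272, 1.6],
    [[-0.73, 0, 3.88], -0.394, 1.6],
    [[-1.28, 0, 5.01], -0.516, 1.6],
  ],
)

```text
time: 18.82
tool_pos: [482.3, 50.1, 45.4]
tcp_rot: [-1.576, -0.0, -2.179]
contact_force: [-0.4, 0.4, -0.3]
grip_width: 16.0
```

Run:
```python
from h import *
arc([238,244,250,256,262])
```

```text
t 18.825 tcp [482.3  50.1  45.4] yaw -124.8 F [-0.4  0.4 -0.3] r 102.9 phi -124.8
238 [0.   0.04 0.51] -0.049
244 [-0.11  0.03  1.58] -0.154
250 [-0.33  0.03  2.63] -0.259
256 [-0.66  0.02  3.66] -0.364
262 [-1.1   0.02  4.65] -0.468
```

Emit:
apply_moves(
  rows=[
    [[0, 0.03, 0.51], -0.049, 1.6],
    [[-0.11, 0.03, 1.58], -0.154, 1.6],
    [[-0.33, 0.03, 2.63], -0.259, 1.6],
    [[-0.66, 0.03, 3.66], -0.364, 1.6],
    [[-1.1, 0.03, 4.65], -0.468, 1.6],
  ],
)

```text
time: 19.45
tool_pos: [527.2, 32.7, 45.4]
tcp_rot: [-1.575, 0.002, -1.709]
contact_force: [-0.8, -0.4, -0.5]
grip_width: 16.4
```

Run:
```python
from h import *
im,i=wrist("w23")
for k in ("red","blue"):
  for c,a,b in blobs(im,k,300,3000)[0]: print(k,c,a,onplane("wrist",c,25,i)[:2].round(1))
arc([265,269,273,276,278])
```

```text
red [278.91  62.17] 1458 [541.8 134.9]
blue [351.15 160.51] 1298 [572.   80.7]
blue [231.47 175.79] 1296 [509.5  80.9]
blue [172.94 218.65] 871 [472.   61.9]
blue [360.15 235.71] 506 [574.1  37.9]
blue [536.29 238.34] 319 [707.4  13.1]
blue [470.4  271.89] 303 [649.7  -0.7]
t 19.5 tcp [528.7  32.4  45.5] yaw -97.7 F [ 2.1 -0.8 -0. ] r 102.9 phi -96.9
265 [-0.    0.05  0.33] -0.047
269 [-0.06  0.05  1.05] -0.116
273 [-0.17  0.05  1.76] -0.186
276 [-0.29  0.05  2.29] -0.239
278 [-0.38  0.05  2.64] -0.274
```

View pics/w23.png

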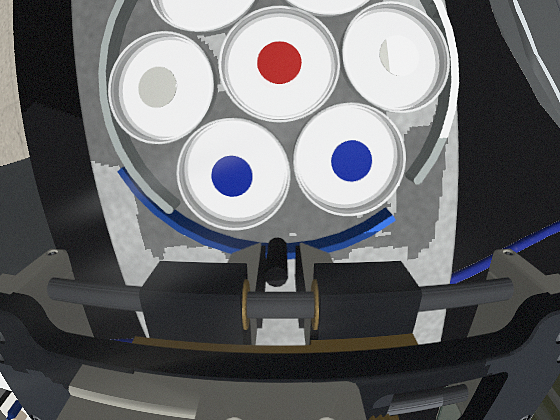

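Emit:
apply_moves(
  rows=[
    [[0, 0.05, 0.33], -0.047, 1.6],
    [[-0.06, 0.05, 1.05], -0.116, 1.6],
    [[-0.17, 0.05, 1.76], -0.186, 1.6],
    [[-0.29, 0.05, 2.29], -0.239, 1.6],
    [[-0.38, 0.05, 2.64], -0.274, 1.6],
  ],
)

```text
time: 20.12
tool_pos: [555.5, 32.9, 45.2]
tcp_rot: [-1.572, 0.003, -1.431]
contact_force: [-0.6, 1.0, 0.3]
grip_width: 16.1
```

Run:
```python
from h import *
arc([279,280,281,282,283])
```

```text
t 20.125 tcp [555.5  32.9  45.2] yaw -82.0 F [-0.6  1.   0.3] r 102.8 phi -81.9
279 [0.02 0.02 0.16] -0.017
280 [0.02 0.02 0.34] -0.035
281 [0.01 0.02 0.52] -0.052
282 [-0.    0.02  0.7 ] -0.07
283 [-0.01  0.02  0.88] -0.087
```

Emit:
apply_moves(
  rows=[
    [[0.02, 0, 0.16], -0.017, 1.6],
    [[0.02, 0, 0.34], -0.025, 1.6],
    [[0.02, 0, 0.4], -0.025, 1.6],
  ],
)

```text
time: 20.5
tool_pos: [558.4, 33.2, 45.1]
tcp_rot: [-1.574, 0.003, -1.407]
contact_force: [-5.2, -0.8, 4.0]
grip_width: 15.9
```

Run:
```python
from h import *
im,i=wrist("w24")
arc([281,282,283])
cv2.imwrite("pics/w24z.png",cv2.resize(im[80:320,100:440],None,fx=2.2,fy=2.2,interpolation=cv2.INTER_CUBIC)[:,:,::-1])
```

```text
t 20.55 tcp [558.4  33.2  45.1] yaw -80.6 F [-4.5 -0.9  3.8] r 102.9 phi -80.3
281 [0.01 0.01 0.23] -0.028
282 [0.   0.01 0.41] -0.045
283 [-0.01  0.01  0.58] -0.063
```

View pics/w24z.png

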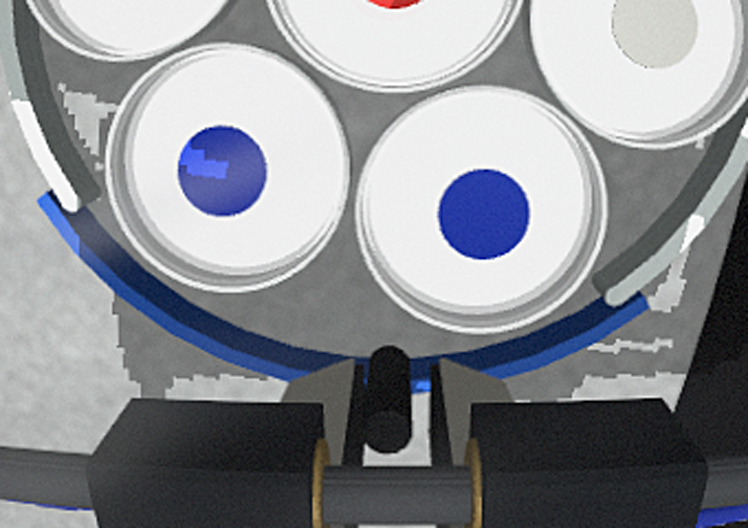

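Emit:
apply_moves(
  rows=[
    [[0.0, 0, 0.15], -0.01, 1.6],
    [[0.0, 0, 0.15], -0.01, 1.6],
  ],
)

```text
time: 20.8
tool_pos: [558.5, 33.3, 45.1]
tcp_rot: [-1.577, 0.003, -1.397]
contact_force: [-6.8, -0.7, 5.5]
grip_width: 16.1
```

Run:
```python
from h import *
arc([281])
```

```text
t 20.8 tcp [558.5  33.3  45.1] yaw -80.0 F [-6.8 -0.7  5.5] r 102.8 phi -80.2
281 [0.02 0.   0.22] -0.018
```

Emit:
apply_moves(
  rows=[
    [[0.0, 0, -0.1], 0, 3],
    [[0.0, 0, -0.1], 0, 3],
    [[0.0, -2.0, -0.1], 0, 3],
    [[0.0, -5.0, -0.1], 0, 3],
    [[3.0, -10.0, -0.1], 0, 3],
  ],
)

```text
time: 21.42
tool_pos: [562.6, 4.6, 144.7]
tcp_rot: [-1.58, 0.005, -1.394]
contact_force: [1.3, -0.2, 0.7]
grip_width: 30.3
```

Emit:
apply_moves(
  rows=[
    [[1.0, -4.0, -1.0], 0, 3],
    [[1.0, -6.0, -1.5], 0, 3],
    [[1.0, -6.0, -1.5], 0, 3],
  ],
)

```text
time: 21.8
tool_pos: [551.2, -8.3, 206.4]
tcp_rot: [-1.576, 0.003, -1.395]
contact_force: [0.5, 0.7, 0.5]
grip_width: 30.2
```

Run:
```python
from h import *
im,i=wrist("w25"); o=pose()[2]; print(o["time"],o["tool_pos"],o["contact_force"])
for k in ("red","blue"):
  for c,a,b in blobs(im,k,150,3000,roi=(150,0,420,262))[0]: print(k,c,a,b,onplane("wrist",c,25,i)[:2].round(1))
t=vision.capture("top"); cv2.imwrite("pics/top1z.png",cv2.resize(t[185:315,170:365],None,fx=4,fy=4,interpolation=cv2.INTER_CUBIC)[:,:,::-1])
cv2.imwrite("pics/top1.png",t[:,:,::-1])
cv2.imwrite("pics/w25z.png",cv2.resize(im[0:240,140:420],None,fx=2.4,fy=2.4,interpolation=cv2.INTER_CUBIC)[:,:,::-1])
```

```text
21.85 [550.60973391  -8.07524201 204.89573951] [ 0.21364476  0.06878928 -0.16784955]
red [296.27  44.5 ] 360 (286, 35, 22, 20) [541.5 135. ]
blue [254.01  91.56] 356 (244, 81, 21, 22) [509.1  80.8]
blue [316.7 103. ] 357 (307, 93, 21, 21) [571.8  80.6]
blue [241.78 128.58] 377 (204, 97, 84, 52) [503.2  42.2]
blue [330.25 139.72] 238 (300, 126, 59, 23) [592.4  47. ]
blue [172.63 192.66] 218 (150, 188, 52, 9) [438.5 -36.6]
blue [389.44 202.21] 340 (360, 198, 60, 9) [671.   -5.5]
```

View pics/w25z.png

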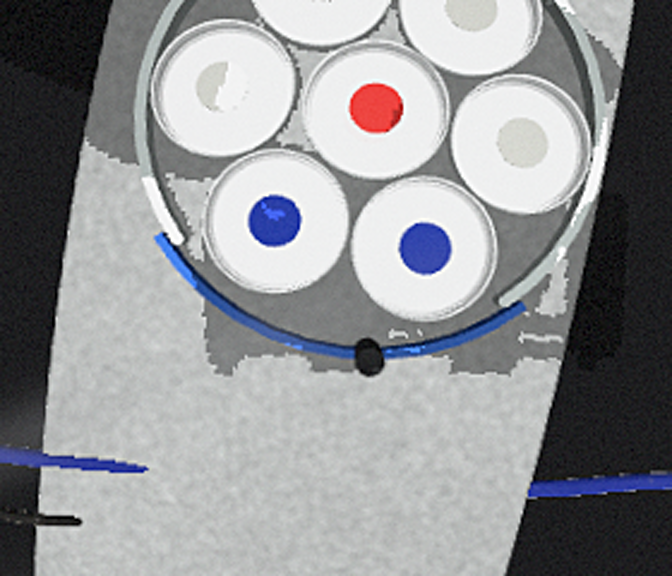

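View pics/top1.png

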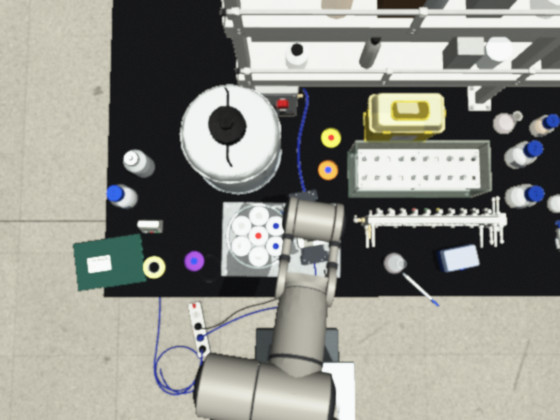

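Run:
```python
from plant import order
print(order.close_job())
```

```text
the job is handed in; nothing more can be done
None
```

The rack is filled and the mouth is shut. I handed the job in at about 22 s on the robot's clock, with no verdict reported.

**Dishes:** I pushed them along the board with both fingertips, without lifting. Red went to the middle first, then blue1 to the 210° gap and blue2 to the 150° gap. Then I swung the shutter by its pin.

**Last checks, after the arm had lifted clear:**

| Dish | Seen at (mm) | Expected (mm) |
|---|---|---|
| red | 541.5, 135.0 | about 541, 134.6 |
| blue (210° gap) | 571.8, 80.6 | 571.3, 80.1 |
| blue (150° gap) | 509.1, 80.8 | 508.9, 80.9 |

- **Shutter:** it stopped firmly against the end stop. The sideways force rose to about 7 N with no further movement, and the last picture shows it overlapping both edges of the mouth.
- **Pin angle:** I estimated about 189° against the nominal 190°, which is within the calibration error.
- **Surroundings:** the flask, pen, timer and coloured look-alikes appear unmoved in the last top picture.
- **Disagreement:** the top and wrist cameras differed by about 1–2 mm on the ring's middle, so I steered by the wrist camera.

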